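# Raise the weighing hood's sash to its marker

## Task

Open the weighing hood for use: with the fingertips under the lip of its counterweighted front window, push the window smoothly up until the underside of the lip is level with the blades of the two marker clips on the front posts, never well past them, then take the hand away and leave it standing there. Do it by pushing alone, without pinching the lip, and leave the mortar, bottle, jar and bowl where they stand.

Things in the scene. Friction and masses are not known exactly. Their poses are not given: they have to be found in the camera images.
- hood: Clear-walled weighing hood, 320 deep (x) x 560 wide x 600 high, fixed. Origin: centre of its underside, on the counter; +x points into the hood (front to back), z up. Open front 480 wide between two posts whose front faces are 180 before the origin. Round sill along the front, top 36 above the counter, 149 to 171 before the origin. Balance fixed inside, 90 high, its front 80 before the origin.
- sash (a joint): Travel of the front window (clear panel 468 wide, 262 high, sliding in the posts), in m: 0 fully down, with its lip's underside 90 mm above the counter; grows as it goes up, end stop at 0.24. Counterweighted: it stays wherever it is left and takes about 2 to 7 N to push up or down.
- lip: Level aluminium finger ledge along the window's bottom edge, 400 wide (y), 8 thick, standing out 40 towards the robot, with a rounded nose (radius 5) along its front. Moves with the window; the gap beneath it is open. Origin: on its underside, mid width, in the window's plane, 47 behind the front of the nose; axes as the hood's.
- cover: Sloping grey cover on top of the lip, 400 wide, from the nose up and back to the window's bottom rail 39 above the lip's underside. Moves with the window. Its origin is the same point as the lip's. Touching it together with the underside of the lip counts as pinching.
- lip_front (a point): Point on the lip at mid width: at the height of the lip's underside, at the front of the nose (the part nearest the robot). Moves with the window; this height is to be brought level with mark.
- marker: Two dark steel marker clips, one on the front face of each post, both at one height, which differs each time; fixed. Each: a plate 44 wide x 30 high with a level blade 52 wide, 4 thick, standing out 35 from the post. Origin: midway between them, at the posts' front faces, at the height of the blades' top faces; axes as the hood's. Blades centred at y = +261 and -261.
- mark (a point): Front end of the top face of the left clip's blade (the one towards the hood's +y): its height is the height for the lip's underside.
- mortar: Brass mortar, 84 across the rim, 75 high, its pestle standing slantwise in it up to 107; loose on the counter in front of one half of the hood, to one side. Origin: centre of its underside. Leave it alone.
- bottle: Amber glass bottle with white cap, 50 diameter, 110 high; loose on the counter in front of the other half of the hood. Origin: centre of its underside. Leave it alone.
- jar: White ceramic jar with wooden lid, 68 diameter, 85 high, loose on the hood's floor beside the balance. Origin: centre of its underside. Leave it alone.
- bowl: White bowl, 100 across the rim, 45 high, loose on the hood's floor on the other side of the balance. Origin: centre of its underside. Leave it alone.

How it is judged:
By the outcome, as a careful person would: the job done as asked, in the order asked, and still so for the second after the job is handed in, with the robot touching nothing.
It also fails if it takes over 38 s, if anything falls off the work surface, if the arm or the gripper's body presses on something with over 40 N, if the wrist force passes 120 N, or if a joint passes its speed limit or range.

## Robot

A 6-joint arm with a two-finger parallel gripper is mounted at the origin on the work surface. World frame = base frame: x ahead of the robot, y to its left, z up, the work surface at z = 0. Lengths are in m, angles in rad, forces in N, time in s.
With the tool pointing down it reaches from about 0.375 to 0.75 m from the base axis. Payload 9 kg.
Tool frame: the origin (TCP) lies on the centre line of the jaws, within the pads' length; the fingertips stand 25 mm ahead of it and the grasp point (between the pads) lies 6 mm ahead of it; x points along the fingers, y is the direction in which the jaws open and shut, and the axes are right-handed (so a half turn about x gives the same grasp; the last joint's range is limited). The gripper opens to 85 mm and grips with 20 to 120 N. Pads are 22 mm wide; open, the fingers measure 114 mm over their backs; the gripper's body (76 mm by 85 mm) begins 54 mm behind the grasp point. The pads swing forward as they close: fully open they stand 13 mm farther back than shut.
Start: joints at [-1.554, 0.104, 0.097, 1.564, 0, 1.353], TCP at [0.14, -0.584, 0.256] pointing down, gripper open.
Joint ranges: [-2.99, 2.99], [-0.84, 1.86], [-1.1, 1.16], [-1.84, 2.11], [-1.51, 1.56], [-3.14, 3.14]. Speed limits (rad/s): [2.22, 2.22, 2.57, 3.14, 3.14, 3.14].

## Interface

Orientations are given as a unit quaternion [w, x, y, z].
In Python, from bench import bot, vision, ticket, nets gives the robot as it stands. The module is installed in compiled form; this text tells all that it offers.
- The arm moves only by the shell command python3 -m jog 'ROWS' [OPENING]. ROWS is JSON, a list of rows, each a list of 6 numbers: the shift along the tool's x, y, z in mm, then the turn, a rotation vector about the tool's x, y, z in rad. A call has 1 to 12 rows; each row is the pose to reach, as a shift and turn from the pose commanded when the call began, along the tool's axes at that moment; what a row does not reach only later rows make up. A row lasts 1/10 s, in which the tool goes at most 50 mm and 8.59 degrees, less where a joint would pass 70% of its speed; a pose out of reach is approached as far as the arm can. A call with a gripper value outside its range is refused whole. OPENING is the opening in per cent of the stroke, from 0 (shut) to 100 (fully open), set as the call begins (- or left out, the last holds). The fingers move at their own pace and stop on an object; the grip force is fixed at half the most. Time passes only in rows, so rows that repeat a pose let the fingers close. It gives the time, the measured TCP pose, the force and the opening at its end, in the units of the state.
- bot.sense(): the state, without advancing time (a new reading comes with each control period).
- vision.camera(name): name is "side" or "top" or "wrist"; returns a dict with "img" (420x560x3 uint8, blue, green, red), "depth" (420x560 float32, m along the optical axis (not along the pixel's ray), 0 where there is no reading), "mtx" (3x3 intrinsics, pixels), "position" and "orientation" of the camera in the world. Camera axes: x right, y up, looking along -z (the intrinsics and any distortion apply to the point x, -y, -z); pixel columns grow to the right and rows downward; lengths in m; the calibration is good to about 2 mm. A picture is of the moment at which its call begins.
- ticket.hand_in(): hands the job in, once; it reports no verdict.
Trained networks look in a picture, given as the dict that the camera call returned (one of the last four; its "shot" number tells which), for a name from the list of things; names that differ only in an ending like _2 or _b are one class to them, and where a whole thing is asked for, a point or a joint stands for the part that bears it (a point fixed in the world has none). Each returns a list of dicts, best first, with "score" (0 to 1); they miss things now and then, are a little off and sometimes report something else, mostly with a low value. They report only what shows in the picture. A call takes as long as a camera call.
- nets.cut_out(picture, label): "mask" (420x560 bool, what is visible of it) and "position" ([column, row] in pixels, amid what is visible of it).
- nets.tip_of(picture, label): "position" ([column, row] in pixels: a listed point, or the origin of a listed thing).
The state is a dict: "clock": time; "joint_pos": joint angles; "qd": joint speeds; "joint_torque": joint torques, N m; "tcp_pos": TCP position; "orientation": TCP orientation; "force": force on the tool from outside, world axes, zero at the start; "moment": the same for the moment, N m; "width": finger opening in m.
Only numpy, scipy, OpenCV 4.12 (cv2) and the standard library are available. Lean on these libraries where they do the work, as an engineer would, in place of code of your own. Each camera call takes 0.05 s, during which the arm holds its last target.

## Working session

There is one attempt and no reset: what is moved stays moved. The work goes in short steps, Python scripts to look and compute and a shell command to move; the robot and the scene stay as the last step left them, time stands still between calls to the robot, and variables do not carry over. Pictures are saved under pics/ and viewed, and the job is handed in when it is done.

```bash
mkdir -p pics
cat > h.py <<'E'
import numpy as np, cv2
from scipy.spatial.transform import Rotation as R
from bench import bot, vision, ticket, nets
def rot(q): return R.from_quat([q[1],q[2],q[3],q[0]])
def unproj(c,uv,d):
    K=c["mtx"]; x=(uv[0]-K[0,2])/K[0,0]*d; y=(uv[1]-K[1,2])/K[1,1]*d
    return rot(c["orientation"]).apply([x,-y,-d])+np.array(c["position"])
def cloud(c,mask):
    v,u=np.nonzero(mask&(c["depth"]>0)); d=c["depth"][v,u]; K=c["mtx"]
    P=np.c_[(u-K[0,2])/K[0,0]*d,-(v-K[1,2])/K[1,1]*d,-d]
    return rot(c["orientation"]).apply(P)+np.array(c["position"])
def dep(c,p,r=2):
    u,v=int(round(p[0])),int(round(p[1])); w=c["depth"][max(0,v-r):v+r+1,max(0,u-r):u+r+1]; w=w[w>0]
    return np.median(w) if w.size else 0
E
python3 - <<'E'
from h import *
np.set_printoptions(precision=4,suppress=True)
s=bot.sense(); print(s["clock"],s["tcp_pos"],s["orientation"],s["force"],s["width"])
for n in ["side","top","wrist"]:
    c=vision.camera(n); cv2.imwrite(f"pics/{n}0.png",c["img"]); print(n,c["position"],c["orientation"],c["mtx"][0],list(c))
    if n=="wrist":continue
    for l in ["hood","sash","lip","cover","marker","mortar","bottle","jar","bowl"]:
        for o in nets.cut_out(c,l)[:1]:
            P=cloud(c,o["mask"]); print(l,round(o["score"],2),o["position"],len(P),*( [np.percentile(P,[2,50,98],axis=0).round(3).tolist()] if len(P) else []))
    for l in ["hood","lip","lip_front","mark","marker","mortar","bottle"]:
        for o in nets.tip_of(c,l)[:2]:
            print(" tip",l,round(o["score"],2),o["position"],unproj(c,o["position"],dep(c,o["position"])))
E
```

```text
0.0 [ 0.1396 -0.5832  0.2555] [ 0.0824  0.7023  0.0833 -0.7022] [-0.5442 -0.3785  0.8962] 0.08500353901907112
side [ 0.7191 -0.3121  1.2258] [0.9683 0.1732 0.0331 0.1767] [512.5328   0.     284.5897] ['img', 'depth', 'mtx', 'position', 'orientation', 'shot']
hood 0.44 [245.7, 146.4] 938 [[0.372, 0.172, 0.002], [0.404, 0.211, 0.054], [0.446, 0.246, 0.103]]
sash 0.62 [252.1, 244.5] 491 [[0.493, -0.184, 0.111], [0.529, -0.03, 0.117], [0.558, 0.168, 0.121]]
lip 0.68 [255.0, 231.4] 183 [[0.496, -0.161, -0.001], [0.524, -0.005, 0.116], [0.574, 0.084, 0.293]]
mortar 0.92 [243.2, 147.4] 926 [[0.371, 0.172, 0.005], [0.403, 0.211, 0.055], [0.444, 0.247, 0.104]]
bottle 0.74 [275.0, 118.1] 236 [[0.472, 0.03, 0.219], [0.486, 0.237, 0.223], [0.581, 0.264, 0.596]]
 tip lip_front 0.91 [251.8, 239.2] [ 0.5257 -0.0202  0.1149]
 tip lip_front 0.35 [203.4, 350.3] [ 0.608  -0.2952  0.6   ]
 tip mark 0.75 [271.4, 111.6] [0.4731 0.2458 0.2209]
 tip marker 0.45 [268.2, 113.4] [ 0.4128  0.3603 -0.0004]
 tip mortar 0.59 [246.6, 156.6] [0.4144 0.205  0.0289]
 tip bottle 0.62 [207.3, 345.1] [ 0.6099 -0.2881  0.
[... 801 characters left out ...]
-0.294, 0.01], [0.496, -0.265, 0.076], [0.521, -0.249, 0.114]]
jar 0.64 [358.6, 194.9] 126 [[0.591, -0.199, 0.04], [0.662, -0.156, 0.104], [0.673, -0.112, 0.372]]
bowl 0.43 [224.6, 216.1] 129 [[0.591, 0.148, 0.021], [0.609, 0.196, 0.033], [0.618, 0.237, 0.068]]
 tip lip_front 0.66 [301.8, 243.3] [ 0.5266 -0.0225  0.1151]
 tip lip_front 0.41 [223.9, 217.6] [0.5443 0.147  0.3707]
 tip mark 0.66 [192.0, 255.4] [0.4794 0.2361 0.222 ]
 tip mortar 0.56 [214.8, 290.7] [0.405  0.2067 0.0224]
 tip bottle 0.82 [387.9, 260.7] [ 0.492  -0.2531  0.0599]
wrist [ 0.2098 -0.5682  0.3743] [ 0.7775 -0.1104  0.0876 -0.6129] [323.5107   0.     282.9733] ['img', 'depth', 'mtx', 'position', 'orientation', 'shot']
```

View pics/side0.png

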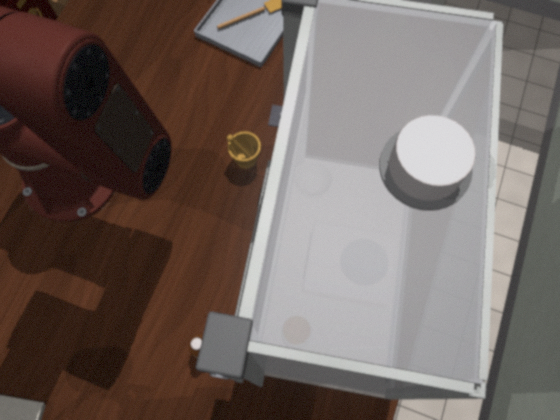

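View pics/top0.png

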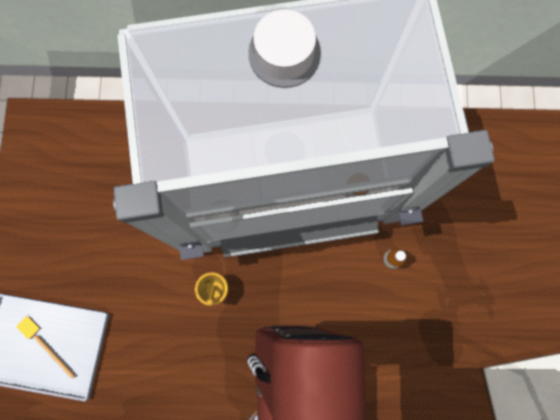

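View pics/wrist0.png

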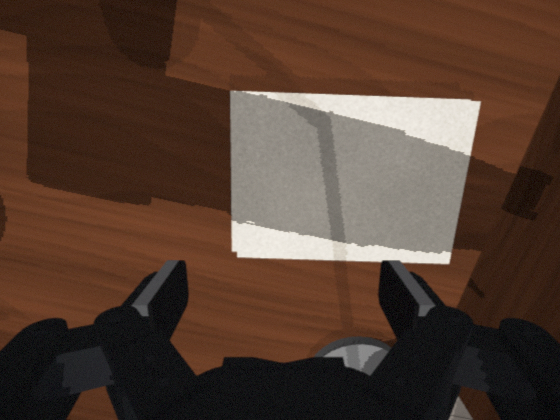

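Side view: lip edge runs about (245,300)–(275,200), the mortar is at (243,147), and the bottle cap is at (196,344). Top view: the lip runs (222,250)–(378,228), with the clips at (192,251) and (410,216). The space before mid-lip is free. Next I'll measure the lip and clip heights.

Run:
```python
from h import *
np.set_printoptions(precision=4,suppress=True)
c=vision.camera("top"); img=c["img"]
m=nets.cut_out(c,"marker")
for o in m[:3]:
    P=cloud(c,o["mask"])
    for s in (1,-1):
        Q=P[P[:,1]*s>0.15]
        if len(Q)>10:
            print("marker",s,len(Q),np.histogram(Q[:,2],bins=np.arange(.2,.26,.004)))
            B=Q[abs(Q[:,2]-np.median(Q[:,2]))<.004]; print(np.percentile(B,[3,50,97],axis=0))
P=cloud(c,nets.cut_out(c,"cover")[0]["mask"]|nets.cut_out(c,"lip")[0]["mask"])
Q=P[(P[:,2]>.1)&(P[:,2]<.16)&(abs(P[:,1])<.2)]
# direction from front edge: min x by y-bin
F=[]
for y in np.arange(-.18,.17,.02):
    b=Q[abs(Q[:,1]-y)<.01]
    if len(b)>5:
        i=b[:,0]<np.percentile(b[:,0],6)+.001; F.append([y,b[i,0].mean(),b[i,2].mean(),b[i,2].min(),b[:,2].max(),b[:,0].max()])
F=np.array(F); print(F); a=np.polyfit(F[:,0],F[:,1],1); print(a,np.degrees(np.arctan(-a[0])))
s=vision.camera("side")
for n,cc in (("top",c),("side",s)):
    for o in nets.tip_of(cc,"mark")[:2]+nets.tip_of(cc,"lip_front")[:1]: print(n,o)
for n,cc,b in (("t",c,(150,170,450,310)),("s",s,(180,70,320,400))):
    x=cc["img"][b[1]:b[3],b[0]:b[2]]; f=min(800/x.shape[1],600/x.shape[0]); cv2.imwrite(f"pics/{n}1.png",cv2.resize(x,None,fx=f,fy=f,interpolation=cv2.INTER_CUBIC))
```

```text
marker 1 312 (array([  0,   0,   0,   1,  18, 145,  89,  16,  16,  19,   1,   0,   0,
         0]), array([0.2  , 0.204, 0.208, 0.212, 0.216, 0.22 , 0.224, 0.228, 0.232,
       0.236, 0.24 , 0.244, 0.248, 0.252, 0.256]))
[[0.4731 0.2148 0.2203]
 [0.4873 0.236  0.2234]
 [0.504  0.2613 0.2269]]
marker -1 320 (array([  0,   0,   0,   0,  21, 142,  87,  13,  32,  21,   2,   1,   0,
         0]), array([0.2  , 0.204, 0.208, 0.212, 0.216, 0.22 , 0.224, 0.228, 0.232,
       0.236, 0.24 , 0.244, 0.248, 0.252, 0.256]))
[[ 0.5665 -0.2976  0.2203]
 [ 0.581  -0.275   0.2231]
 [ 0.5964 -0.2505  0.2274]]
marker 1 766 (array([0, 0, 0, 0, 0, 0, 0, 0, 0, 0, 0, 0, 0, 0]), array([0.2  , 0.204, 0.208, 0.212, 0.216, 0.22 , 0.224, 0.228, 0.232,
       0.236, 0.24 , 0.244, 0.248, 0.252, 0.256]))
[[0.3822 0.1881 0.0445]
 [0.4087 0.231  0.0476]
 [0.4391 0.2421 0.0521]]
[[-0.18    0.5562  0.1168  0.1095  0.1481  0.5943]
 [-0.16    0.5502  0.1146  0.1112  0.1475  0.5901]
 [-0.14    0.5466  0.1162  0.1111  0.1469  0.5884]
 [-0.12    0.5432  0.1165  0.1116  0.1503  0.5842]
 [-0.1     0.5449  0.1192  0.114   0.15
[... 157 characters left out ...]
0.5678]
 [-0.02    0.5306  0.1195  0.1165  0.1476  0.5646]
 [-0.      0.5263  0.1194  0.1151  0.1503  0.5617]
 [ 0.02    0.5228  0.1184  0.1135  0.1508  0.5588]
 [ 0.04    0.5194  0.1191  0.1165  0.1512  0.5557]
 [ 0.06    0.5154  0.1188  0.11    0.1498  0.5507]
 [ 0.08    0.5061  0.1168  0.1126  0.1491  0.5469]
 [ 0.1     0.5031  0.1155  0.1113  0.1511  0.5434]
 [ 0.12    0.4998  0.1157  0.1107  0.1525  0.5411]
 [ 0.14    0.4987  0.1174  0.112   0.1494  0.5357]
 [ 0.16    0.4917  0.1166  0.1132  0.1484  0.5326]]
[-0.1811  0.5235] 10.264960348733782
top {'position': [191.0, 255.7], 'score': 0.71}
top {'position': [302.2, 243.8], 'score': 0.87}
side {'position': [250.5, 238.3], 'score': 0.67}
```

View pics/t1.png

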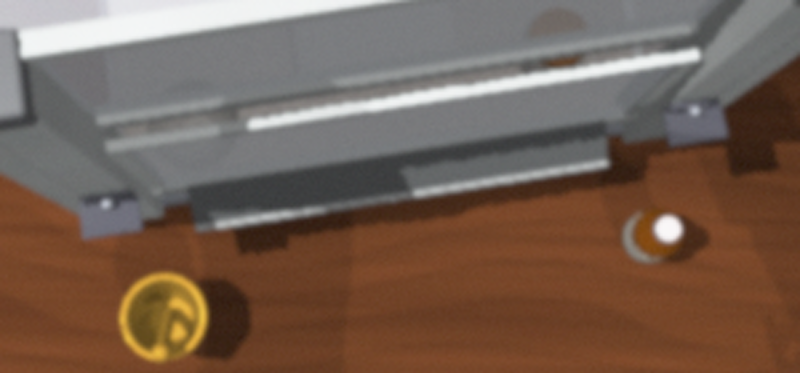

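View pics/s1.png

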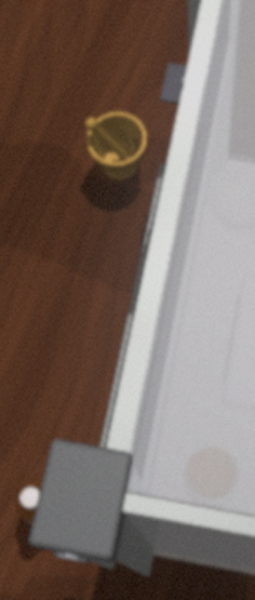

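```bash
cat >> h.py <<'E'
YAW=np.radians(10.3); HX=np.array([np.cos(YAW),np.sin(YAW),0]); HY=np.array([-np.sin(YAW),np.cos(YAW),0])
def ori(pitch_down,sy,yaw=0):
    hx=R.from_rotvec([0,0,np.radians(yaw)]).apply(HX); hy=R.from_rotvec([0,0,np.radians(yaw)]).apply(HY)
    p=np.radians(pitch_down); x=np.cos(p)*hx-np.sin(p)*np.array([0,0,1]); y=sy*hy
    return R.from_matrix(np.c_[x,y,np.cross(x,y)])
def row(pos,o):
    s=bot.sense(); r=rot(s["orientation"]); 
    return (np.round(r.inv().apply(np.array(pos)-s["tcp_pos"])*1000,1), np.round((r.inv()*o).as_rotvec(),3))
E
python3 - <<'E'
from h import *
np.set_printoptions(precision=4,suppress=True)
s=bot.sense(); print(s["clock"]); print(rot(s["orientation"]).as_matrix())
for sy in (1,-1):
  for p in (90,60,30): print(sy,p,row([.36,-.06,.25],ori(p,sy)))
E
```

```text
2.2
[[ 0.      0.2327 -0.9726]
 [-0.0002 -0.9726 -0.2327]
 [-1.      0.0002  0.    ]]
1 90 (array([   6.3, -457.9, -336.2]), array([-3.087,  0.   ,  0.   ]))
1 60 (array([   6.3, -457.9, -336.2]), array([-2.983, -0.022,  0.799]))
1 30 (array([   6.3, -457.9, -336.2]), array([-2.679, -0.042,  1.547]))
-1 90 (array([   6.3, -457.9, -336.2]), array([ 0.055,  0.   , -0.   ]))
-1 60 (array([   6.3, -457.9, -336.2]), array([0.054, 0.523, 0.014]))
-1 30 (array([   6.3, -457.9, -336.2]), array([0.05 , 1.047, 0.029]))
```

```bash
python3 -m jog '[[0,-35,-32,0,0,0],[0,-70,-65,0,0,0],[0,-106,-97,0,0,0],[0,-141,-130,0,0,0],[0,-177,-162,0,0,0],[0,-212,-195,0,0,0],[0,-248,-227,0.02,0,0],[0,-283,-260,0.04,0,0],[0,-318,-292,0.055,0,0],[0,-354,-325,0.055,0,0],[0,-390,-357,0.055,0.06,0],[0,-424,-389,0.055,0.15,0]]' 0
python3 - <<'E'
from h import *
np.set_printoptions(precision=4,suppress=True)
s=bot.sense(); print(s["clock"],s["joint_pos"],s["tcp_pos"],s["width"]); print(rot(s["orientation"]).as_matrix())
E
```

```text
clock: 3.4
tcp_pos: [0.4203, -0.0784, 0.2564]
orientation: [0.057, 0.756, 0.07, -0.649]
force: [0.8, 0.1, -0.4]
width: 0.0001
3.4 [-0.5663 -0.6068 -0.5143  1.5547  0.1069  2.4001] [ 0.4203 -0.0784  0.2564] 0.00013692787952586892
[[ 0.1482  0.1804 -0.9724]
 [ 0.0322 -0.9836 -0.1776]
 [-0.9884 -0.005  -0.1516]]
```

Run:
```python
from h import *
np.set_printoptions(precision=4,suppress=True)
for p in (45,25,10,0): print(p,row([.465,-.037,.21],ori(p,-1)))
```

```text
45 (array([ 53.8, -32.4, -43.8]), array([-0.001,  0.633,  0.005]))
25 (array([ 53.8, -32.4, -43.8]), array([-0.002,  0.982,  0.005]))
10 (array([ 53.8, -32.4, -43.8]), array([-0.002,  1.244,  0.005]))
0 (array([ 53.8, -32.4, -43.8]), array([-0.003,  1.419,  0.005]))
```

```bash
python3 -m jog '[[9,-5,-7,0,0.12,0],[18,-10,-14,0,0.26,0],[26,-15,-21,0,0.4,0],[34,-20,-28,0,0.53,0],[42,-26,-36,0,0.66,0],[54,-32,-44,0,0.8,0],[54,-32,-44,0,0.94,0],[54,-32,-44,0,0.98,0],[54,-32,-44,0,0.98,0]]'
python3 - <<'E'
from h import *
np.set_printoptions(precision=4,suppress=True)
s=bot.sense(); print(s["clock"],s["joint_pos"],s["tcp_pos"],s["width"]); print(rot(s["orientation"]).as_matrix())
E
```

```text
clock: 4.3
tcp_pos: [0.5386, -0.161, 0.1981]
orientation: [0.007, 0.962, 0.138, -0.236]
force: [0.6, -1.3, -0.2]
width: 0.0001
4.3 [-1.0057 -0.8409 -1.0554  0.8831  1.0336  2.1664] [ 0.5386 -0.161   0.1981] 0.0001397512368804037
[[ 0.8505  0.2697 -0.4516]
 [ 0.2631 -0.9615 -0.0788]
 [-0.4555 -0.0518 -0.8887]]
```

```bash
cat > k.py <<'E'
from h import *
from scipy.optimize import least_squares
S=[([-1.554,.104,.097,1.564,0,1.353],[.1396,-.5832,.2555],None),
([-0.5663,-0.6068,-0.5143,1.5547,0.1069,2.4001],[.4203,-.0784,.2564],[0.057,0.756,0.07,-0.649]),
([-1.0057,-0.8409,-1.0554,0.8831,1.0336,2.1664],[.5386,-.161,.1981],[0.007,0.962,0.138,-0.236])]
rz=lambda a:R.from_rotvec([0,0,a]); ry=lambda a:R.from_rotvec([0,a,0]); rx=lambda a:R.from_rotvec([a,0,0])
def fk(q,P,s5=1,s6=1):
    d,h,L1,L2x,L2z,w,wy,T,c=P
    f=q[1]-q[2]
    p=np.array([0,0,h])+ry(q[1]).apply([0,0,L1])+ry(f).apply([L2x,0,L2z])+[0,d,0]
    r=ry(f+q[3]); p=p+r.apply([w,wy,0]); r=r*rz(s5*q[4]); p=p+r.apply([T,0,0])
    r=r*rx(s6*q[5]+c)
    return rz(q[0]).apply(p), rz(q[0])*r
E
python3 - <<'E'
from k import *
np.set_printoptions(precision=4,suppress=True)
S[0]=(S[0][0],S[0][1],[0.0824,0.7023,0.0833,-0.7022])
for s5 in (1,-1):
  for s6 in (1,-1):
    def res(P):
        o=[]
        for q,p,oq in S:
            a,b=fk(q,P,s5,s6); o+=list((a-p)*1000)+list((b.inv()*rot(oq)).as_rotvec()*300)
        return np.array(o+list((P[:8]-P0[:8])*1))
    for c0 in (0,1.57,3.14,-1.57):
        P0=np.array([.13,.2,.4,.35,0,.1,0,.25,c0]); f=least_squares(res,P0); print(s5,s6,c0,f.cost.round(3),f.x)
E
```

```text
1 1 0 0.28 [ 0.1298  0.2922  0.3355  0.5503  0.0476  0.1356 -0.0002  0.2783  0.0003]
1 1 1.57 0.28 [ 0.1298  0.2922  0.3355  0.5503  0.0476  0.1356 -0.0002  0.2783  0.0003]
1 1 3.14 0.28 [ 0.1298  0.2922  0.3355  0.5503  0.0476  0.1356 -0.0002  0.2783  0.0003]
1 1 -1.57 0.28 [ 0.1298  0.2922  0.3355  0.5503  0.0476  0.1356 -0.0002  0.2783  0.0003]
1 -1 0 591512.5 [ 0.1298  0.2922  0.3355  0.5503  0.0476  0.1356 -0.0002  0.2783 -0.2422]
1 -1 1.57 108855.828 [ 0.1298  0.2922  0.3355  0.5503  0.0476  0.1356 -0.0002  0.2783  3.9466]
1 -1 3.14 108855.828 [ 0.1298  0.2922  0.3355  0.5503  0.0476  0.1356 -0.0002  0.2783  3.9466]
1 -1 -1.57 108855.828 [ 0.1298  0.2922  0.3355  0.5503  0.0476  0.1356 -0.0002  0.2783 -2.3366]
-1 1 0 199524.671 [ 0.1369  4.7376  1.0391  0.4656 -2.6644  3.008   0.0069 -0.2346  0.0005]
-1 1 1.57 199524.671 [ 0.1369  4.7376  1.0391  0.4656 -2.6644  3.008   0.0069 -0.2346  0.0005]
-1 1 3.14 199524.671 [ 0.1369  4.7376  1.0391  0.4656 -2.6644  3.008   0.0069 -0.2346  0.0005]
-1 1 -1.57 199524.671 [ 0.1369  4.7376  1.0391  0.4656 -2.6644  3.008   0.0069 -0.2346  0.0005]
-1 -1 0 729627.621 [ 0.1369  4.7376  1.0391  0.4656 -2.6644  3.008   0.0069 -0.2346  0.0391]
-1 -1 1.57 870911.466 [ 0.1369  4.7376  1.0391  0.4656 -2.6644  3.008   0.0069 -0.2346  1.3944]
-1 -1 3.14 305295.558 [ 0.1369  4.7376  1.0391  0.4656 -2.6644  3.008   0.0069 -0.2346  3.8884]
-1 -1 -1.57 305295.558 [ 0.1369  4.7376  1.0391  0.4656 -2.6644  3.008   0.0069 -0.2346 -2.3947]
```

```bash
cat >> k.py <<'E'
PF=np.array([0.1298,0.2922,0.3355,0.5503,0.0476,0.1356,-0.0002,0.2783,0.0003])
LO=np.array([-2.99,-.84,-1.1,-1.84,-1.51,-3.14])+.03; HI=np.array([2.99,1.86,1.16,2.11,1.56,3.14])-.03
SEEDS=[S[1][0],S[2][0],[-.3,-.6,-.9,.5,.5,2.4],[.3,-.5,-1,.6,-.5,2.8],[.6,-.5,-1,.6,-1,2.8],[-1,-.7,-1,.5,1,0],[.6,-.7,-1,.5,-1,0]]
def ik(pos,o,seeds=SEEDS):
    best=None
    for s in seeds:
        f=least_squares(lambda q:np.r_[(fk(q,PF)[0]-pos)*10,(fk(q,PF)[1].inv()*o).as_rotvec()],np.clip(s,LO+.01,HI-.01),bounds=(LO,HI))
        if best is None or f.cost<best.cost: best=f
        if f.cost<1e-7: break
    return best
NOSE=np.array([.528,-.025,0])
def tgt(z,p,yaw,lat,ahead=.005,gap=0.011):
    "TCP such that point 'ahead' along tool, upper surface meets nose at underside height z"
    o=ori(p,-1,yaw); x=o.apply([1,0,0]); up=o.apply([0,0,1]); up=up*np.sign(up[2])
    c=NOSE+HY*lat+[0,0,z]
    return c-x*ahead-up*gap,o
E
python3 - <<'E'
from k import *
np.set_printoptions(precision=3,suppress=True)
for sy in (-1,):
 for p in (10,20,30,40):
  for yaw in (-50,-30,0,30,50,65):
   for lat in (-.1,0,.1):
    ok=[]
    for z in (.095,.23):
        t,o=tgt(z,p,yaw,lat); f=ik(t,o); ok.append(f.cost<1e-6)
        q=f.x
    if any(ok): print(p,yaw,lat,ok,q)
E
```

```text
10 30 -0.1 [np.True_, np.True_] [-1.035  0.11  -0.464  1.756  1.329  0.797]
10 30 0 [np.True_, np.True_] [-0.935 -0.328 -0.813  1.449  1.384  1.201]
10 50 -0.1 [np.True_, np.False_] [-0.975  0.448 -0.099  2.08   1.095  0.458]
10 50 0 [np.True_, np.True_] [-0.883  0.309 -0.316  2.057  1.168  0.427]
10 50 0.1 [np.True_, np.True_] [-0.754  0.053 -0.559  1.883  1.278  0.626]
10 65 0 [np.True_, np.False_] [-0.822  0.397 -0.14   2.08   1.007  0.44 ]
10 65 0.1 [np.True_, np.False_] [-0.697  0.318 -0.295  2.08   1.102  0.402]
20 30 -0.1 [np.True_, np.True_] [-1.01  -0.116 -0.539  1.521  1.195  1.172]
20 30 0 [np.True_, np.True_] [-0.904 -0.52  -0.848  1.343  1.22   1.464]
20 50 -0.1 [np.True_, np.True_] [-0.955  0.361 -0.098  1.972  1.019  0.632]
20 50 0 [np.True_, np.True_] [-0.86   0.104 -0.372  1.84   1.087  0.765]
20 50 0.1 [np.True_, np.True_] [-0.727 -0.193 -0.625  1.656  1.167  1.017]
20 65 -0.1 [np.True_, np.False_] [-0.895  0.515  0.115  2.08   0.871  0.518]
20 65 0 [np.True_, np.True_] [-0.799  0.382 -0.092  2.053  0.936  0.516]
20 65 0.1 [np.True_, np.True_] [-0.675  0.164 -0.324 
[... 515 characters left out ...]
-0.136  1.906  0.857  0.729]
30 65 0.1 [np.True_, np.True_] [-0.637  0.005 -0.359  1.778  0.934  0.896]
40 30 -0.1 [np.True_, np.True_] [-0.906 -0.299 -0.519  1.397  0.872  1.51 ]
40 30 0 [np.True_, np.True_] [-0.778 -0.61  -0.749  1.327  0.868  1.709]
40 50 -0.1 [np.True_, np.True_] [-0.874  0.093 -0.17   1.701  0.801  1.046]
40 50 0 [np.True_, np.True_] [-0.763 -0.163 -0.411  1.604  0.838  1.199]
40 50 0.1 [np.True_, np.True_] [-0.611 -0.423 -0.618  1.486  0.868  1.427]
40 65 -0.1 [np.True_, np.True_] [-0.827  0.334  0.082  1.89   0.701  0.786]
40 65 0 [np.True_, np.True_] [-0.721  0.103 -0.17   1.788  0.754  0.908]
40 65 0.1 [np.True_, np.True_] [-0.582 -0.115 -0.374  1.676  0.812  1.086]
```

Run:
```python
from k import *
np.set_printoptions(precision=3,suppress=True)
for p in (12,18,25):
  for yaw in (20,30,40):
   for lat in (-.1,-.06,-.02):
    t,o=tgt(.095,p,yaw,lat,ahead=.008); t2,_=tgt(.228,p,yaw,lat,ahead=.008); x=o.apply([1,0,0])
    out=[]
    for q in (t-.05*HX,t-.05*x,t-.04*HX-[0,0,0],t,t2,t2-[0,0,.02],t2-.04*HX-[0,0,.02],t2-.04*x-[0,0,.02]):
        f=ik(q,o); out.append(int(f.cost<1e-6))
        if q is t: qq=f.x
    print(p,yaw,lat,out,t,qq)
```

```text
12 20 -0.1 [1, 1, 1, 1, 1, 1, 1, 1] [ 0.537 -0.128  0.086] [-1.049 -0.135 -0.897  0.845  1.361  1.534]
12 20 -0.06 [1, 1, 1, 1, 1, 1, 1, 1] [ 0.53  -0.089  0.086] [-1.011 -0.343 -1.07   0.704  1.359  1.714]
12 20 -0.02 [0, 1, 0, 0, 0, 0, 1, 1] [ 0.523 -0.05   0.086] [-0.97  -0.343 -1.07   0.806  1.366  1.623]
12 30 -0.1 [1, 1, 1, 1, 1, 1, 1, 1] [ 0.538 -0.13   0.086] [-1.039  0.302 -0.501  1.443  1.301  0.877]
12 30 -0.06 [1, 1, 1, 1, 1, 1, 1, 1] [ 0.531 -0.091  0.086] [-1.004  0.171 -0.637  1.332  1.321  0.987]
12 30 -0.02 [1, 1, 1, 1, 1, 1, 1, 1] [ 0.524 -0.051  0.086] [-0.962  0.011 -0.785  1.194  1.341  1.141]
12 40 -0.1 [1, 1, 1, 1, 1, 1, 1, 1] [ 0.539 -0.131  0.086] [-1.013  0.548 -0.245  1.754  1.191  0.561]
12 40 -0.06 [1, 1, 1, 1, 1, 1, 1, 1] [ 0.532 -0.092  0.086] [-0.979  0.453 -0.364  1.68   1.218  0.614]
12 40 -0.02 [1, 1, 1, 1, 1, 1, 1, 1] [ 0.525 -0.052  0.086] [-0.941  0.351 -0.481  1.596  1.247  0.687]
18 20 -0.1 [1, 1, 1, 1, 1, 1, 1, 1] [ 0.536 -0.129  0.087] [-1.032 -0.235 -0.917  0.858  1.256  1.602]
18 20 -0.06 [1, 1, 1, 1, 1, 1, 1, 1] [ 0.529 -0.09   0.087] [-0.
[... 998 characters left out ...]
0, 0, 0, 0] [ 0.521 -0.051  0.088] [-0.912 -0.537 -1.07   0.906  1.126  1.745]
25 30 -0.1 [1, 1, 1, 1, 1, 1, 1, 1] [ 0.537 -0.131  0.088] [-0.997  0.002 -0.639  1.2    1.117  1.271]
25 30 -0.06 [1, 1, 1, 1, 1, 1, 1, 1] [ 0.53  -0.092  0.088] [-0.959 -0.133 -0.762  1.134  1.126  1.357]
25 30 -0.02 [1, 1, 1, 1, 1, 1, 1, 1] [ 0.523 -0.052  0.088] [-0.913 -0.285 -0.889  1.065  1.132  1.462]
25 40 -0.1 [1, 1, 1, 1, 1, 1, 1, 1] [ 0.538 -0.133  0.088] [-0.976  0.254 -0.395  1.462  1.055  0.967]
25 40 -0.06 [1, 1, 1, 1, 1, 1, 1, 1] [ 0.531 -0.093  0.088] [-0.94   0.144 -0.512  1.398  1.073  1.031]
25 40 -0.02 [1, 1, 1, 1, 1, 1, 1, 1] [ 0.524 -0.054  0.088] [-0.899  0.026 -0.628  1.329  1.091  1.112]
```

Run:
```python
from k import *
np.set_printoptions(precision=4,suppress=True)
t,o=tgt(.095,15,25,-.06,ahead=.008); x=o.apply([1,0,0]); xh=x*[1,1,0]; xh/=np.linalg.norm(xh)
A=t-.07*xh; A[2]=.16
print("now",bot.sense()["joint_pos"])
for n,g in (("A",A),("B",t-.07*xh),("t",t)):
    f=ik(g,o); print(n,g,f.cost<1e-6,f.x,row(g,o))
```

```text
now [-1.0057 -0.8409 -1.0554  0.8831  1.0336  2.1664]
A [ 0.473  -0.1306  0.16  ] True [-1.1913 -0.0579 -0.7034  1.6439  1.2198  0.8205] (array([-30.5, -45. ,  61.2]), array([-0.171,  0.201, -0.302]))
B [ 0.473  -0.1306  0.0864] True [-1.1913  0.1032 -0.7059  1.4804  1.2198  0.8205] (array([  3. , -41.2, 126.5]), array([-0.171,  0.201, -0.302]))
t [ 0.5301 -0.0901  0.0864] True [-1.0021 -0.1284 -0.8616  1.0126  1.3048  1.3892] (array([ 62.3, -64.7,  97.5]), array([-0.171,  0.201, -0.302]))
```

```bash
python3 -m jog '[[-15,0,0,0,0,0],[-30,0,0,0,0,0]]'
python3 - <<'E'
from k import *
np.set_printoptions(precision=4,suppress=True)
s=bot.sense(); print(s["clock"],s["joint_pos"],s["tcp_pos"], rot(s["orientation"]).apply([1,0,0]))
print(fk(s["joint_pos"],PF)[0])
t,o=tgt(.095,15,25,-.06,ahead=.008); x=o.apply([1,0,0]); xh=x*[1,1,0]; xh/=np.linalg.norm(xh)
A=t-.07*xh; A[2]=.16
for n,g in (("A",A),("B",t-.07*xh),("t",t)): print(n,row(g,o))
E
```

```text
clock: 4.5
tcp_pos: [0.5132, -0.17, 0.2112]
orientation: [0.006, 0.961, 0.14, -0.238]
force: [-0.2, 0.9, 1.0]
width: 0.0002
4.5 [-1.08   -0.8407 -1.0167  1.0489  1.0608  2.024 ] [ 0.5132 -0.17    0.2112] [ 0.8477  0.2654 -0.4592]
[ 0.5134 -0.1703  0.2111]
A (array([ -0.1, -46. ,  60.7]), array([-0.174,  0.205, -0.299]))
B (array([ 33.7, -42. , 125.9]), array([-0.174,  0.205, -0.299]))
t (array([ 92.8, -65.3,  96.7]), array([-0.174,  0.205, -0.299]))
```

```bash
python3 -m jog '[[0,-8,10,-0.03,0.035,-0.05],[0,-16,20,-0.06,0.07,-0.1],[0,-24,30,-0.09,0.105,-0.15],[0,-32,41,-0.12,0.14,-0.2],[0,-40,51,-0.15,0.175,-0.25],[0,-46,61,-0.174,0.205,-0.299],[0,-46,61,-0.174,0.205,-0.299],[0,-46,61,-0.174,0.205,-0.299]]'
python3 - <<'E'
from k import *
np.set_printoptions(precision=4,suppress=True)
s=bot.sense(); print(s["clock"],s["joint_pos"],s["tcp_pos"], rot(s["orientation"]).as_matrix())
t,o=tgt(.095,15,25,-.06,ahead=.008); x=o.apply([1,0,0]); xh=x*[1,1,0]; xh/=np.linalg.norm(xh)
for n,g in (("B",t-.07*xh),("t",t)): print(n,row(g,o))
for n in ("top","wrist"): c=vision.camera(n); cv2.imwrite(f"pics/{n}2.png",c["img"])
E
```

```text
clock: 5.3
tcp_pos: [0.4739, -0.1308, 0.1602]
orientation: [0.038, 0.945, 0.3, -0.125]
force: [-0.6, -0.7, 0.2]
width: 0.0002
5.3 [-1.189  -0.0457 -0.6934  1.6361  1.2212  0.8298] [ 0.4739 -0.1308  0.1602] [[ 0.7884  0.5771 -0.2132]
 [ 0.558  -0.8167 -0.1472]
 [-0.2591 -0.0029 -0.9659]]
B (array([18.5, -0.5, 71.4]), array([-0.003,  0.   , -0.   ]))
t (array([86.1, -0.6, 53.2]), array([-0.003,  0.   , -0.   ]))
```

View pics/top2.png

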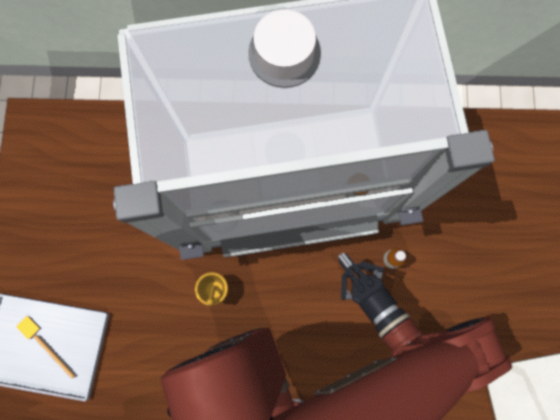

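View pics/wrist2.png

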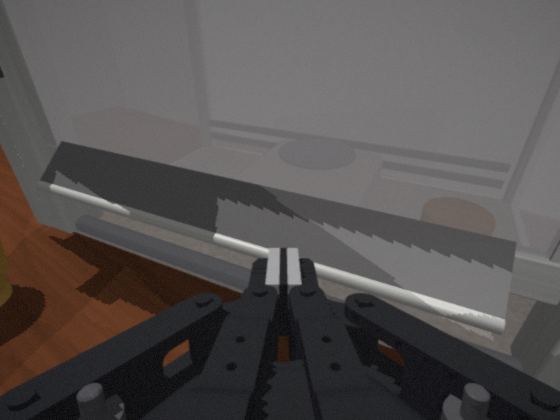

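```bash
python3 -m jog '[[5,0,18,0,0,0],[9,0,36,0,0,0],[14,0,54,0,0,0],[18.5,0,71.5,0,0,0],[32,0,68,0,0,0],[46,0,64,0,0,0],[60,0,60,0,0,0],[73,0,57,0,0,0],[80,0,55,0,0,0],[86,0,53,0,0,0],[86,0,53,0,0,0]]'
python3 - <<'E'
from k import *
np.set_printoptions(precision=4,suppress=True)
s=bot.sense(); print(s["clock"],s["joint_pos"],s["tcp_pos"],s["force"])
for n in ("top","wrist"): c=vision.camera(n); cv2.imwrite(f"pics/{n}3.png",c["img"])
E
```

```text
clock: 6.5
tcp_pos: [0.5314, -0.0906, 0.0899]
orientation: [0.043, 0.945, 0.301, -0.123]
force: [0.1, 0.2, -0.3]
width: -0.0001
6.5 [-0.9997 -0.1283 -0.8552  1.0095  1.3051  1.3911] [ 0.5314 -0.0906  0.0899] [ 0.0905  0.1732 -0.2615]
```

View pics/top3.png

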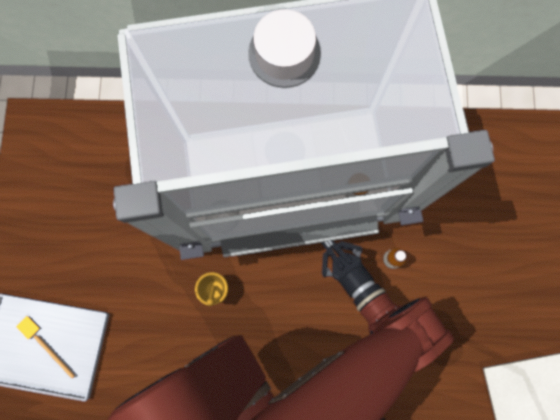

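View pics/wrist3.png

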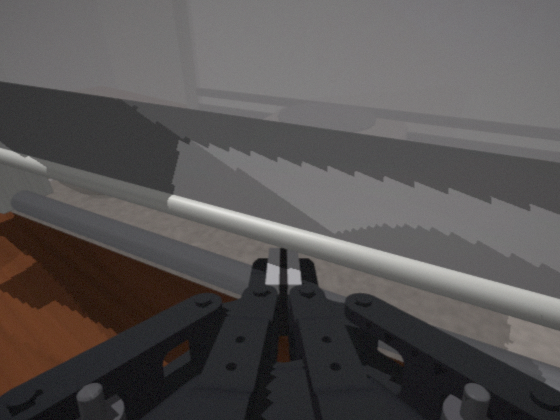

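Run:
```python
from k import *
np.set_printoptions(precision=4,suppress=True)
c=vision.camera("wrist"); s=bot.sense(); o=rot(s["orientation"])
def pr(p):
    v=rot(c["orientation"]).inv().apply(np.array(p)-c["position"]); K=c["mtx"]; return [K[0,0]*v[0]/-v[2]+K[0,2],K[1,1]*-v[1]/-v[2]+K[1,2],-v[2]]
print("cam",c["position"])
for dz in (-11,0,11): print("tip",dz,pr(s["tcp_pos"]+o.apply([.025,0,dz/1000])), s["tcp_pos"]+o.apply([.025,0,dz/1000]))
for u in (240,283,330):
  for v in range(200,300,6):
    d=c["depth"][v,u]
    if d>0: print(u,v,unproj(c,(u,v),d), "hood coord rel nose", ((unproj(c,(u,v),d)-NOSE)@HX).round(4))
x=c["img"][180:330,180:400]; cv2.imwrite("pics/w3z.png",cv2.resize(x,None,fx=3.6,fy=3.6,interpolation=cv2.INTER_CUBIC))
```

```text
cam [ 0.4541 -0.1468  0.1885]
tip -11 [np.float64(279.8373287992936), np.float64(246.31779274747234), np.float64(0.1537499994683778)] [ 0.5527 -0.0754  0.0927]
tip 0 [np.float64(279.8794965607211), np.float64(267.3365694180614), np.float64(0.15681544541054826)] [ 0.5504 -0.0771  0.0821]
tip 11 [np.float64(279.9200473309989), np.float64(287.54934703386556), np.float64(0.1598808913527186)] [ 0.5481 -0.0788  0.0715]
240 200 [ 0.54   -0.0639  0.1202] hood coord rel nose 0.0048
240 206 [ 0.5391 -0.0645  0.1179] hood coord rel nose 0.0038
240 212 [ 0.5371 -0.0661  0.1165] hood coord rel nose 0.0016
240 218 [ 0.5346 -0.0683  0.1157] hood coord rel nose -0.0012
240 224 [ 0.5329 -0.0697  0.1142] hood coord rel nose -0.0031
240 230 [ 0.5324 -0.07    0.1116] hood coord rel nose -0.0037
240 236 [0.6176 0.0141 0.0215] hood coord rel nose 0.0951
240 242 [0.6124 0.0096 0.0202] hood coord rel nose 0.0892
240 248 [0.606  0.0038 0.0206] hood coord rel nose 0.0819
240 254 [ 0.5997 -0.0018  0.0211] hood coord rel nose 0.0747
240 260 [ 0.5946 -0.0064  0.0207] hood coord rel nose 0.0688
240 266 [ 0.5762 -
[... 1730 characters left out ...]
hood coord rel nose 0.0026
330 236 [ 0.5441 -0.1048  0.1166] hood coord rel nose 0.0015
330 242 [ 0.542  -0.106   0.1157] hood coord rel nose -0.0007
330 248 [ 0.5401 -0.1071  0.1145] hood coord rel nose -0.0027
330 254 [ 0.5395 -0.1076  0.1124] hood coord rel nose -0.0034
330 260 [ 0.5404 -0.1074  0.1088] hood coord rel nose -0.0025
330 266 [ 0.6301 -0.0671  0.0204] hood coord rel nose 0.0929
330 272 [ 0.6237 -0.0705  0.0208] hood coord rel nose 0.086
330 278 [ 0.6184 -0.0734  0.0205] hood coord rel nose 0.0803
330 284 [ 0.6129 -0.0764  0.0206] hood coord rel nose 0.0743
330 290 [ 0.6078 -0.0791  0.0205] hood coord rel nose 0.0688
330 296 [ 0.5885 -0.088   0.0366] hood coord rel nose 0.0483
```

View pics/w3z.png

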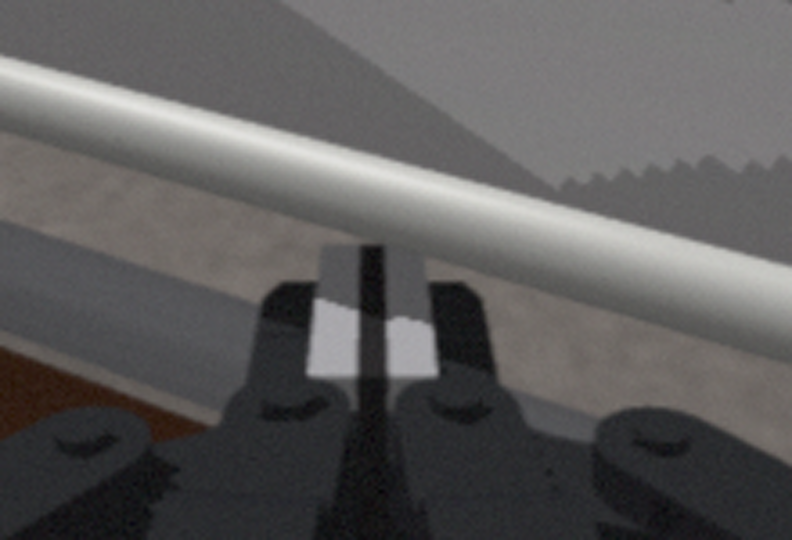

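```bash
python3 -m jog '[[-1,0,-3.9,0,0,0],[-2.1,0,-7.7,0,0,0],[-2.8,0,-10.6,0,0,0],[-3.6,0,-13.5,0,0,0],[-4.7,0,-17.4,0,0,0],[-6,0,-22.2,0,0,0],[-7.5,0,-28,0,0,0],[-9.1,0,-33.8,0,0,0],[-10.6,0,-39.6,0,0,0],[-12.2,0,-45.4,0,0,0],[-13.5,0,-50.2,0,0,0],[-14.5,0,-54.1,0,0,0]]'
cat > m.py <<'E'
from k import *
import sys
np.set_printoptions(precision=4,suppress=True)
tag=sys.argv[1]
s=bot.sense(); print(s["clock"],s["joint_pos"],s["tcp_pos"],s["force"],rot(s["orientation"]).as_matrix()[2])
c=vision.camera("wrist"); cv2.imwrite(f"pics/w{tag}.png",c["img"])
P=cloud(c,np.ones(c["depth"].shape,bool)); h=(P-NOSE)@HX; l=(P-NOSE)@HY
o=rot(s["orientation"]); rel=o.inv().apply(P-s["tcp_pos"])
k=(h>-.012)&(h<.002)&(abs(rel[:,1])>.025)&(rel[:,2]<-.0)&(abs(rel[:,0])<.12)
# nose: front-most strip
k=(h>-.010)&(h<.004)&(abs(l+.06)>.035)&(abs(l+.06)<.08)&(P[:,2]>.1)
if k.sum(): 
    Q=P[k]; print("nose n",k.sum(),"z pct",np.percentile(Q[:,2],[1,5,50,95]),"front h",np.percentile(h[k],[1,5]))
c=vision.camera("top"); cv2.imwrite(f"pics/t{tag}.png",c["img"])
P=cloud(c,np.ones(c["depth"].shape,bool)); h=(P-NOSE)@HX; l=(P-NOSE)@HY
for s_ in (1,-1):
    k=(abs(l-s_*.261)<.024)&(h>-.03)&(h<-.003)&(P[:,2]>.2)&(P[:,2]<.26)
    # find blade
    if k.sum(): print("blade",s_,k.sum(),np.percentile(P[k],[5,50,95],axis=0)[:,2], np.percentile(h[k],[1,50,99]))
k=(abs(l)<.18)&(h>-.02)&(h<.05)&(P[:,2]>.09)&(P[:,2]<.3)
hh=h[k];z=P[k][:,2]
for a in np.arange(-.012,.05,.004):
    b=(hh>a)&(hh<a+.004)
    if b.sum()>10: print("  h",a.round(3),b.sum(),np.percentile(z[b],[10,50,90]))
E
python3 m.py 4
```

```text
clock: 7.85
tcp_pos: [0.5304, -0.0905, 0.1437]
orientation: [0.04, 0.945, 0.301, -0.124]
force: [-1.9, -3.1, -3.0]
width: -0.0003
7.85 [-1.0019 -0.2465 -0.8416  1.1519  1.3048  1.3864] [ 0.5304 -0.0905  0.1437] [-1.9494 -3.1102 -2.9685] [-0.2588  0.0017 -0.9659]
nose n 6933 z pct [0.1551 0.1564 0.162  0.1648] front h [-0.0042 -0.0038]
blade 1 35 [0.221  0.223  0.2265] [-0.0072 -0.0053 -0.0034]
blade -1 34 [0.2197 0.2229 0.2257] [-0.0072 -0.0051 -0.003 ]
  h -0.012 20 [0.1507 0.1547 0.1591]
  h -0.008 26 [0.149  0.155  0.1638]
  h -0.004 268 [0.159  0.1626 0.166 ]
  h 0.0 247 [0.1615 0.1649 0.168 ]
  h 0.004 264 [0.1646 0.168  0.1718]
  h 0.008 268 [0.1685 0.1717 0.1749]
  h 0.012 270 [0.1717 0.1753 0.1789]
  h 0.016 267 [0.1752 0.1786 0.182 ]
  h 0.02 263 [0.1788 0.1824 0.1857]
  h 0.024 278 [0.1817 0.1855 0.1891]
  h 0.028 272 [0.1854 0.1893 0.1934]
  h 0.032 256 [0.1887 0.1922 0.1955]
  h 0.036 236 [0.1829 0.1903 0.2614]
  h 0.04 1237 [0.1932 0.2454 0.29  ]
```

```bash
ls pics
```

```text
s1.png
side0.png
t1.png
t4.png
top0.png
top2.png
top3.png
w3z.png
w4.png
wrist0.png
wrist2.png
wrist3.png
```

```bash
python3 -m jog '[[-1,0,-3.9,0,0,0],[-2.6,0,-9.7,0,0,0],[-4.1,0,-15.5,0,0,0],[-5.7,0,-21.3,0,0,0],[-7.2,0,-27,0,0,0],[-8.8,0,-32.8,0,0,0],[-10.3,0,-38.6,0,0,0],[-11.6,0,-43.5,0,0,0],[-12.7,0,-47.3,0,0,0],[-13.5,0,-50.2,0,0,0],[-14,0,-52.2,0,0,0],[-14,0,-52.2,0,0,0]]'
cat > m2.py <<'E'
from k import *
import sys
np.set_printoptions(precision=4,suppress=True)
tag=sys.argv[1]
s=bot.sense(); print(s["clock"],s["joint_pos"],s["tcp_pos"],s["force"],rot(s["orientation"]).as_matrix()[2])
for n in ("wrist","top","side"):
    c=vision.camera(n); cv2.imwrite(f"pics/{n}{tag}.png",c["img"])
    P=cloud(c,np.ones(c["depth"].shape,bool)); h=(P-NOSE)@HX; l=(P-NOSE)@HY; z=P[:,2]
    print(n)
    k=(abs(l)<.19)&(h>.002)&(h<.03)&(z>.1)&(z<.3)
    if k.sum()>100:
        zc=np.median(z[k]-.9*h[k]); k&=abs(z-.9*h-zc)<.008
        a=np.polyfit(h[k],z[k],1); print(" cover fit n",k.sum(),"slope",a[0],"z@h=.016",np.polyval(a,.016))
    for s_ in (1,-1):
        k=(abs(l-s_*.261)<.02)&(h>-.05)&(h<.03)&(z>.212)&(z<.235)
        if k.sum()>20: print(" blade",s_,k.sum(),"z",np.percentile(z[k],[10,50,90]),"h",np.percentile(h[k],[2,50,98]))
    if n!="wrist":
        for lab in ("mark","lip_front"):
            for o in nets.tip_of(c,lab)[:1]: p=unproj(c,o["position"],dep(c,o["position"])); print("  ",lab,o["score"],o["position"],p)
E
python3 m2.py 5
```

```text
clock: 9.15
tcp_pos: [0.5304, -0.0905, 0.1977]
orientation: [0.04, 0.945, 0.301, -0.124]
force: [-1.0, 0.6, -2.3]
width: 0.0
9.15 [-1.0019 -0.3408 -0.8092  1.2787  1.3053  1.3863] [ 0.5304 -0.0905  0.1977] [-0.9761  0.5684 -2.3388] [-0.2583  0.002  -0.9661]
wrist
 cover fit n 47257 slope 0.8841143862167793 z@h=.016 0.22982742925616445
top
 cover fit n 2161 slope 0.8745148720036271 z@h=.016 0.2302989555876217
 blade 1 243 z [0.2205 0.224  0.2305] h [-0.0065  0.0087  0.0267]
 blade -1 226 z [0.2197 0.2234 0.2314] h [-0.0064  0.0091  0.0274]
   mark 0.88 [193.3, 254.9] [0.4804 0.2327 0.2244]
   lip_front 0.62 [302.0, 236.6] [ 0.5295 -0.0194  0.2185]
side
 cover fit n 222 slope 1.1071396524028079 z@h=.016 0.23314799229449004
 blade 1 94 z [0.2203 0.2225 0.2252] h [-0.0071 -0.0013  0.0048]
   mark 0.48 [268.4, 113.9] [0.4144 0.3579 0.0016]
   lip_front 0.72 [246.6, 224.3] [0.479  0.0415 0.0012]
```

View pics/top5.png

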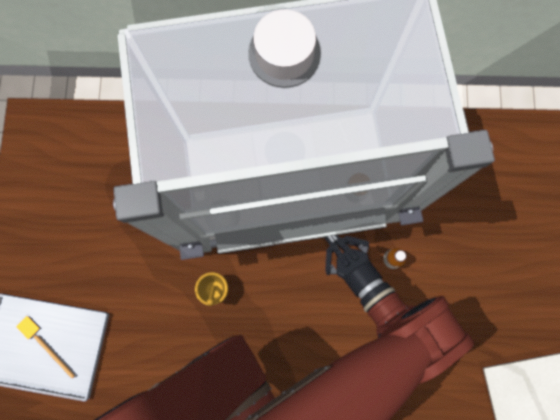

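View pics/wrist5.png

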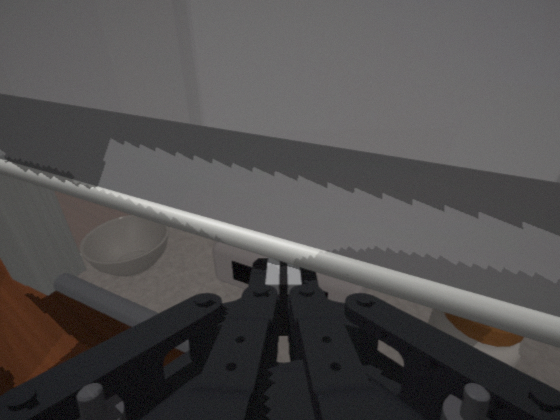

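```bash
python3 -m jog '[[-0.5,0,-1.9,0,0,0],[-1.3,0,-4.8,0,0,0],[-2.1,0,-7.7,0,0,0],[-2.6,0,-9.7,0,0,0],[-2.8,0,-10.6,0,0,0],[-2.8,0,-10.6,0,0,0]]'
cat > m3.py <<'E'
from k import *
np.set_printoptions(precision=4,suppress=True)
s=bot.sense(); print(s["clock"],s["tcp_pos"],s["force"])
B={1:[],-1:[]};C=[]
for i in range(5):
    c=vision.camera("top"); P=cloud(c,np.ones(c["depth"].shape,bool)); h=(P-NOSE)@HX; l=(P-NOSE)@HY; z=P[:,2]
    for s_ in B:
        k=(abs(l-s_*.261)<.022)&(h>-.004)&(h<.018)&(abs(z-.223)<.012); B[s_]+=list(np.c_[z[k],h[k]])
    k=(abs(l)<.18)&(h>.002)&(h<.03)&(z>.1)&(z<.3); zc=np.median(z[k]-.88*h[k]); k&=abs(z-.88*h-zc)<.008
    C+=list(np.c_[z,h][k])
C=np.array(C); a=np.polyfit(C[:,1],C[:,0],1); print("cover",len(C),a,"underside est (39 at h .036)",np.polyval(a,.036)-.039)
for s_ in B:
    b=np.array(B[s_]); print("blade",s_,len(b),np.mean(b[:,0]),np.median(b[:,0]),np.std(b[:,0]),[np.median(b[(b[:,1]>x)&(b[:,1]<=x+.005),0]).round(4) for x in (-.004,.001,.006,.011)])
E
python3 m3.py
```

```text
clock: 10.1
tcp_pos: [0.5304, -0.0904, 0.2084]
orientation: [0.04, 0.945, 0.301, -0.124]
force: [-1.2, -0.6, -1.6]
width: -0.0002
10.1 [ 0.5304 -0.0904  0.2084] [-1.1592 -0.5539 -1.5575]
cover 10458 [0.8872 0.2269] underside est (39 at h .036) 0.2197911215015482
blade 1 863 0.2236406796744581 0.22352699736496984 0.0025740316985109115 [np.float64(0.2233), np.float64(0.2235), np.float64(0.2236), np.float64(0.2235)]
blade -1 813 0.22307689609839892 0.22297598389037065 0.0027194812309785637 [np.float64(0.2228), np.float64(0.2229), np.float64(0.223), np.float64(0.223)]
```

```bash
python3 -m jog '[[-0.3,0,-1.2,0,0,0],[-0.7,0,-2.5,0,0,0],[-0.9,0,-3.4,0,0,0],[-0.9,0,-3.4,0,0,0],[-0.9,0,-3.4,0,0,0]]'; python3 m3.py
```

```text
clock: 10.85
tcp_pos: [0.5304, -0.0904, 0.2119]
orientation: [0.04, 0.945, 0.301, -0.124]
force: [-1.0, -0.0, -1.7]
width: -0.0001
10.85 [ 0.5304 -0.0904  0.2119] [-1.0029 -0.035  -1.7355]
cover 10521 [0.8849 0.2302] underside est (39 at h .036) 0.22306883763893068
blade 1 851 0.22375017440385403 0.22372533164941188 0.0024299616871169085 [np.float64(0.2237), np.float64(0.2238), np.float64(0.2236), np.float64(0.2238)]
blade -1 811 0.2231108508931802 0.2230114893002102 0.0026698490304613264 [np.float64(0.2227), np.float64(0.2229), np.float64(0.2229), np.float64(0.2232)]
```

```bash
python3 -m jog '[[1,0,3.9,0,0,0],[2.6,0,9.7,0,0,0],[4.1,0,15.5,0,0,0],[-7,0,18.5,0,0,0],[-22,0,22.5,0,0,0],[-37,0,26.5,0,0,0],[-52,0,30.5,0,0,0],[-68,0,35,0,0,0],[-78,0,38,0,0,0],[-78,0,38,0,0,0]]'; python3 m3.py; python3 m2.py 6
```

```text
clock: 12.1
tcp_pos: [0.4605, -0.1406, 0.1946]
orientation: [0.039, 0.945, 0.3, -0.124]
force: [0.0, 0.3, -1.1]
width: 0.0001
12.1 [ 0.4605 -0.1406  0.1946] [ 0.0069  0.2515 -1.111 ]
cover 10520 [0.8922 0.2301] underside est (39 at h .036) 0.22322520798420528
blade 1 869 0.22374842514514173 0.22372511077649126 0.0024852479235631907 [np.float64(0.2237), np.float64(0.2235), np.float64(0.2238), np.float64(0.2238)]
blade -1 816 0.22291551959571154 0.22279079507292787 0.0025782130612069 [np.float64(0.223), np.float64(0.2225), np.float64(0.2227), np.float64(0.223)]
12.35 [-1.2302 -0.0753 -0.6645  1.7766  1.1922  0.7371] [ 0.4611 -0.1391  0.1952] [ 0.0133 -0.1728 -0.4278] [-0.2588  0.002  -0.9659]
wrist
 cover fit n 26417 slope 0.8831855510960818 z@h=.016 0.24404474375401347
 blade 1 335 z [0.2216 0.2275 0.2335] h [0.0068 0.0218 0.0286]
top
 cover fit n 2217 slope 0.8798570722580882 z@h=.016 0.24433690714205675
 blade 1 241 z [0.2211 0.2241 0.2302] h [-0.0066  0.0092  0.0274]
 blade -1 223 z [0.22   0.2235 0.2314] h [-0.0063  0.0088  0.0261]
   mark 0.86 [192.5, 251.9] [0.4874 0.2351 0.2235]
   lip_front 0.97 [301.2, 236.2] [ 0.5283 -0.017   0.233 ]
side
 cover fit n 168 slope 1.4382987949833583 z@h=.016 0.25175835445148964
 blade 1 75 z [0.2204 0.2224 0.2247] h [-0.0076 -0.0024  0.0023]
   mark 0.42 [268.4, 115.1] [ 0.4151  0.3559 -0.0012]
   lip_front 0.7 [246.6, 223.4] [ 0.5224 -0.0218  0.2267]
```

View pics/wrist6.png

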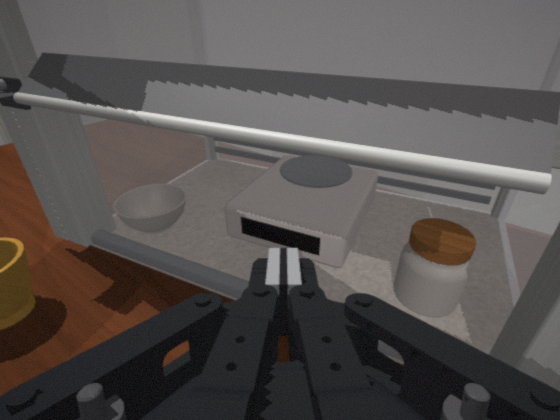

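View pics/top6.png

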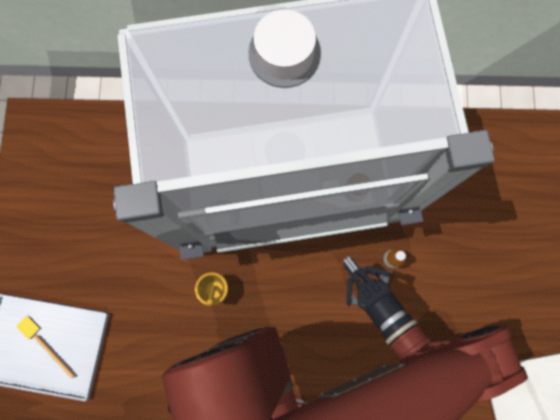

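Run:
```python
from k import *
np.set_printoptions(precision=3,suppress=True)
c=vision.camera("wrist"); s=bot.sense(); o=rot(s["orientation"])
rp=o.inv().apply(c["position"]-s["tcp_pos"]); ro=o.inv()*rot(c["orientation"]); K=c["mtx"]
mk=NOSE+HY*.261-HX*.005+[0,0,.223]; mk2=NOSE+HY*.235+HX*.03+[0,0,.223]
pts={"mark":mk,"mk2":mk2,"lipL":NOSE+HY*.2+[0,0,.223],"lipM":NOSE+[0,0,.223]}
for p in (5,10,15):
 for yaw in (25,35,45):
  for z in (.12,.14):
   for b in (0,.03):
    t=np.array([.46,-.14,z])-b*HX; on=ori(p,-1,yaw); f=ik(t,on)
    cp=t+on.apply(rp); co=on*ro; out=[]
    for n in pts:
        v=co.inv().apply(pts[n]-cp); out.append((int(K[0,0]*v[0]/-v[2]+K[0,2]),int(K[1,1]*-v[1]/-v[2]+K[1,2])))
    print(p,yaw,z,b,f.cost<1e-6,"camz %.3f"%cp[2],out)
```

```text
5 25 0.12 0 True camz 0.201 [(-26, 57), (29, 58), (16, 55), (196, 45)]
5 25 0.12 0.03 True camz 0.201 [(9, 59), (59, 60), (51, 57), (223, 49)]
5 25 0.14 0 True camz 0.221 [(-19, 79), (35, 79), (23, 79), (199, 78)]
5 25 0.14 0.03 True camz 0.221 [(15, 79), (64, 79), (56, 79), (225, 79)]
5 35 0.12 0 True camz 0.201 [(53, 60), (97, 60), (85, 58), (232, 46)]
5 35 0.12 0.03 True camz 0.201 [(81, 61), (123, 62), (114, 59), (260, 50)]
5 35 0.14 0 True camz 0.221 [(57, 79), (101, 79), (89, 79), (233, 78)]
5 35 0.14 0.03 True camz 0.221 [(85, 79), (125, 80), (117, 79), (261, 79)]
5 45 0.12 0 False camz 0.201 [(117, 62), (155, 62), (143, 60), (266, 47)]
5 45 0.12 0.03 False camz 0.201 [(142, 63), (178, 63), (168, 61), (296, 50)]
5 45 0.14 0 False camz 0.221 [(120, 80), (157, 80), (145, 79), (267, 78)]
5 45 0.14 0.03 False camz 0.221 [(144, 80), (179, 80), (171, 79), (296, 79)]
10 25 0.12 0 True camz 0.211 [(-43, 32), (16, 33), (1, 31), (190, 25)]
10 25 0.12 0.03 True camz 0.211 [(-5, 33), (47, 34), (38, 32), (219, 27)]
10 25 0.14 0 True camz 0.231 [(-33, 57), (23, 56), (10, 57), (194, 61)]
10 
[... 828 characters left out ...]
0.239 [(-51, 32), (9, 31), (-4, 34), (189, 42)]
15 25 0.14 0.03 True camz 0.239 [(-12, 31), (41, 30), (32, 32), (218, 39)]
15 35 0.12 0 True camz 0.219 [(25, 6), (75, 6), (61, 6), (225, 3)]
15 35 0.12 0.03 True camz 0.219 [(58, 7), (104, 7), (94, 6), (257, 4)]
15 35 0.14 0 True camz 0.239 [(33, 30), (82, 29), (69, 31), (228, 41)]
15 35 0.14 0.03 True camz 0.239 [(65, 28), (109, 28), (100, 30), (258, 38)]
15 45 0.12 0 True camz 0.219 [(98, 7), (140, 7), (126, 6), (264, 3)]
15 45 0.12 0.03 True camz 0.219 [(126, 7), (165, 7), (155, 6), (298, 4)]
15 45 0.14 0 True camz 0.239 [(103, 28), (144, 28), (131, 30), (265, 41)]
15 45 0.14 0.03 True camz 0.239 [(130, 27), (169, 27), (159, 29), (297, 38)]
```

Run:
```python
from k import *
t=np.array([.46,-.14,.133])-.02*HX; print(t,row(t,ori(10,-1,35)))
```

```text
[ 0.4403223  -0.14357604  0.133     ] (array([-2.3, -8.8, 65.1]), array([-0.036,  0.087, -0.17 ]))
```

```bash
python3 -m jog '[[-1,-2,13,-0.007,0.017,-0.034],[-1,-4,26,-0.014,0.035,-0.068],[-2,-5,39,-0.022,0.052,-0.102],[-2,-7,52,-0.029,0.07,-0.136],[-2,-9,65,-0.036,0.087,-0.17],[-2,-9,65,-0.036,0.087,-0.17],[-2,-9,65,-0.036,0.087,-0.17],[-2,-9,65,-0.036,0.087,-0.17]]'
python3 - <<'E'
from k import *
np.set_printoptions(precision=4,suppress=True)
c=vision.camera("wrist"); cv2.imwrite("pics/wrist7.png",c["img"]); print(c["position"],bot.sense()["clock"])
x=c["img"][0:110,30:190]; cv2.imwrite("pics/w7z.png",cv2.resize(x,None,fx=5,fy=5,interpolation=cv2.INTER_CUBIC))
P=[]
H,W=c["depth"].shape; vv,uu=np.mgrid[:H,:W]
for u in range(60,180,6):
    r=[]
    for v in range(30,90):
        d=c["depth"][v,u]
        if 0<d<.62:
            p=unproj(c,(u,v),d); h=(p-NOSE)@HX; l=(p-NOSE)@HY
            if -.012<h<.02 : r.append((v,p[2],h,l))
    if r: r=np.array(r); print(u,"rows",r[0,0],r[-1,0],"ztop %.4f zbot %.4f h %.3f l %.3f"%(r[0,1],r[-1,1],r[-1,2],r[-1,3]))
E
```

```text
clock: 13.55
tcp_pos: [0.4407, -0.1434, 0.1336]
orientation: [0.034, 0.919, 0.383, -0.081]
force: [-1.1, 0.2, 0.2]
width: -0.0
[ 0.369  -0.218   0.2245] 13.6
60 rows 49.0 52.0 ztop 0.2227 zbot 0.2197 h -0.007 l 0.270
66 rows 49.0 52.0 ztop 0.2228 zbot 0.2198 h -0.006 l 0.257
72 rows 49.0 52.0 ztop 0.2228 zbot 0.2199 h -0.007 l 0.242
78 rows 38.0 52.0 ztop 0.2339 zbot 0.2199 h -0.002 l 0.239
84 rows 38.0 52.0 ztop 0.2339 zbot 0.2198 h 0.004 l 0.238
90 rows 49.0 52.0 ztop 0.2227 zbot 0.2198 h 0.011 l 0.240
96 rows 38.0 52.0 ztop 0.2329 zbot 0.2197 h 0.018 l 0.241
102 rows 31.0 50.0 ztop 0.2393 zbot 0.2220 h -0.001 l 0.192
108 rows 30.0 50.0 ztop 0.2400 zbot 0.2220 h -0.000 l 0.182
114 rows 30.0 50.0 ztop 0.2397 zbot 0.2221 h -0.001 l 0.171
120 rows 30.0 50.0 ztop 0.2394 zbot 0.2221 h -0.000 l 0.161
126 rows 30.0 50.0 ztop 0.2391 zbot 0.2222 h -0.001 l 0.150
132 rows 30.0 50.0 ztop 0.2389 zbot 0.2222 h -0.001 l 0.140
138 rows 30.0 50.0 ztop 0.2387 zbot 0.2223 h -0.001 l 0.130
144 rows 30.0 50.0 ztop 0.2384 zbot 0.2223 h -0.002 l 0.121
150 rows 30.0 50.0 ztop 0.2382 zbot 0.2223 h -0.001 l 0.112
156 rows 30.0 50.0 ztop 0.2380 zbot 0.2224 h -0.001 l 0.104
162 rows 30.0 50.0 ztop 0.2377 zbot 0.2224 h -0.001 l 0.096
168 rows 30.0 50.0 ztop 0.2376 zbot 0.2224 h -0.002 l 0.087
174 rows 30.0 50.0 ztop 0.2373 zbot 0.2225 h -0.002 l 0.080
```

View pics/w7z.png

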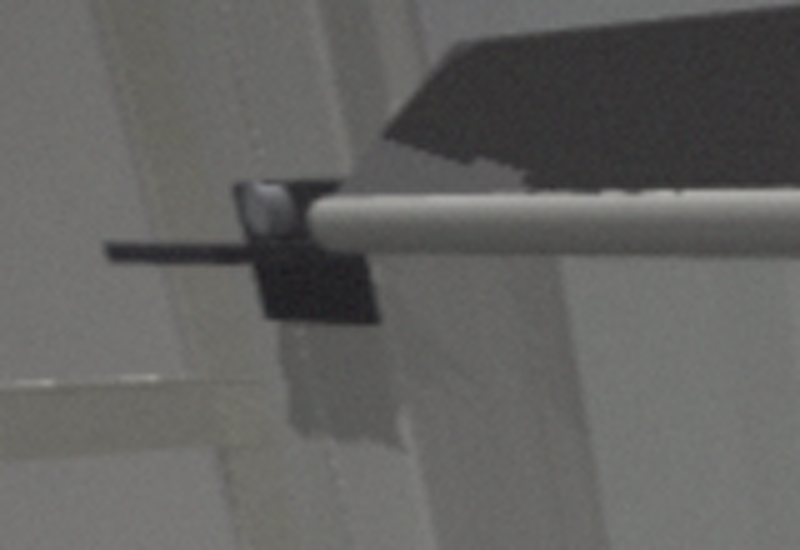

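View pics/wrist7.png

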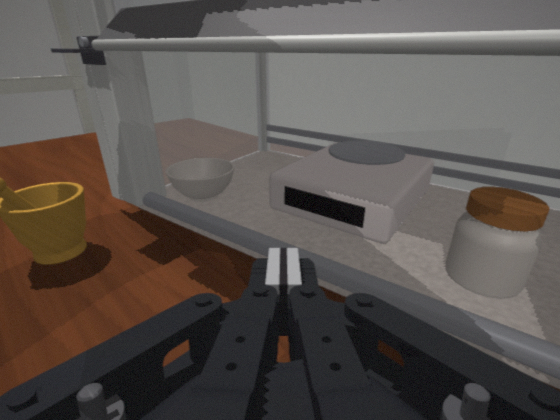

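```bash
python3 -m jog '[[-8,0,-3,0,0,0],[-18,0,-8,0,0,0],[-28,0,-13,0,0,0],[-36,0,-17,0,0,0],[-40,0,-20,0,0,0],[-40,0,-20,0,0,0],[-40,0,-20,0,0,0]]'; python3 m3.py
python3 - <<'E'
from h import *
c=vision.camera("top"); cv2.imwrite("pics/top8.png",c["img"])
for l in ["mortar","bottle","jar","bowl"]:
    for o in nets.cut_out(c,l)[:1]:
        P=cloud(c,o["mask"]); print(l,round(o["score"],2),o["position"],np.percentile(P,[2,50,98],axis=0).round(3).tolist())
print(bot.sense()["force"],bot.sense()["qd"])
E
```

```text
clock: 14.3
tcp_pos: [0.4152, -0.1688, 0.1595]
orientation: [0.033, 0.919, 0.384, -0.081]
force: [0.2, -0.4, 0.9]
width: -0.0002
14.3 [ 0.4152 -0.1688  0.1595] [ 0.1825 -0.3604  0.9396]
cover 10513 [0.8778 0.2303] underside est (39 at h .036) 0.2229108604217018
blade 1 862 0.22373599881755832 0.2236564736491088 0.0024625415603330364 [np.float64(0.2237), np.float64(0.2233), np.float64(0.2236), np.float64(0.2238)]
blade -1 816 0.22294946567039858 0.22281470906248235 0.002628821235896931 [np.float64(0.2232), np.float64(0.2225), np.float64(0.2225), np.float64(0.2228)]
mortar 0.77 [211.8, 290.5] [[0.372, 0.173, 0.012], [0.409, 0.212, 0.051], [0.444, 0.248, 0.105]]
bottle 0.84 [392.7, 259.7] [[0.476, -0.293, 0.016], [0.496, -0.265, 0.077], [0.521, -0.249, 0.113]]
[-0.70990217 -0.27885222  0.71121345] [-1.67589883e-03 -2.48783442e-04  1.43631802e-04 -5.48599693e-05
  2.52052458e-04  6.85129628e-04]
```

View pics/top8.png

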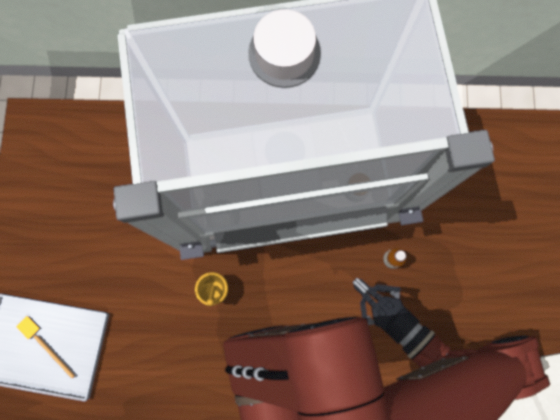

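The top view shows the lip at (218,248)–(385,222), level with the clips at (192,251) and (410,216). The mortar (212,290) and bottle (393,260) haven't moved, and the hand is clear.

```bash
python3 -c "
from bench import ticket,bot
print(ticket.hand_in(), bot.sense()['clock'])"
```

```text
the job is handed in; nothing more can be done
the job is handed in; nothing more can be done
```

The weighing hood window is open: I pushed it up until the lip's underside was about level with the clip blades, took the hand away, and handed the job in. The fingers were shut, the fingertips about 17 mm under the lip, and the push came only from below. Robot time was about 15 s of the 38 allowed.

- **Height:** with the hand away, the top camera put the lip's underside at about 222.9 mm and the blades at about 223.3 mm. The level wrist view read the bottom of the nose lower, about 1 to 1.5 mm below the blade top. I left it there because part of that gap may be the round nose hanging below the underside.
- **Standing still:** the window stayed put after I let go; top-camera readings before and after agreed within 0.3 mm.
- **Forces:** contact forces stayed at a few newtons in every reading.
- **Mortar and bottle:** both measured unmoved from the start.
- **Jar and bowl:** the networks did not find them in the last picture, so they were not measured again. They were in place in the earlier wrist views, and the hand never went near them.

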